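# Weigh a pulley on the spring balance

## Task

Weigh the spoked pulley: lift it by its rim out of its stand, bring its rim over the upturned tip of the spring balance's J-hook, and lower it until the balance carries the whole weight, feeling in your hand that nothing is left to carry; only then let go. Work slowly and gently, for a shock spoils the balance: the hook must never be jerked, hit or driven down to the end of its travel, and must neither drop nor spring up when you release. The pulley must end hanging still and free on the hook, and the other things on the bench stay where they are.

Things in the scene. Friction and masses are not known exactly. Their poses are not given: they have to be found in the camera images.
- pulley: Loose grey metal belt pulley, a wheel upright in its stand. Rim 170 mm outside, 150 mm inside diameter, 24 mm wide; hub 32 mm diameter and length; five 10 mm spokes at 36, 108, 180, 252, 324 degrees from the top, so under the top of the rim there is open space, 59 mm down to the hub. Origin: hub centre; x along the level axle; z up. Weight unknown, under 0.9 kg: to be felt while carried.
- rim_grip (a point): A good place to hold the pulley: middle of the rim's section (10 mm thick, 24 mm wide along x), 34 mm to the +y side of the top and 72 mm above the hub centre, where a spoke meets the rim. The same place on the -y side is as good. Hold firmly, as it hangs off-centre. At the very top the fingers would meet the hook. Axes as pulley.
- stand: Fixed dark steel stand of the pulley: plate 84 x 176 mm, two rollers between bracket cheeks 61 mm high. Origin: centre of its underside, on the bench; x: along the axle of the parked pulley, whose hub centre is 105 mm above the bench. The cheeks leave 3 mm beside each face of the rim; the pulley is lifted straight up and is clear after 60 mm.
- balance: Fixed spring balance: grey base plate 205 x 126 mm, top 16 mm above the bench; two upright rods 115 mm behind the origin (+x) with a yoke on top, 302 mm above the bench; a spring barrel between them; a carriage on the rods carries the J-hook. Origin: on the bench, straight below the hook's seat; -x: the way the hook points, roughly to the robot.
- hook_seat (a point): Middle of the hook's seat, on top of its level bar (10 mm thick, along x); 255 mm above the bench when empty, moves with the hook. Axes as balance. Seat: from a collar (24 mm diameter, face 18 mm behind, +x) to the upturned tip (inner face 21 mm ahead, -x). With the rim resting in the seat, the hub centre is 75 to 76 mm straight below this point and the axle is along x.
- hook_tip (a point): Top of the hook's upturned tip (10 mm thick), 24 mm above and 26 mm ahead of the seat. The wheel comes from the front (-x), the inside of its rim's top passing above this point and its hub below the bar, until the rim is over the seat; then it is lowered.
- balance_hook (a joint): How far the hook has gone down, in m: 0 when empty (held against its upper stop by 0.3 N), then about 130 N per metre; 0.075 is the end of its travel. It is moved slowly, below 50 mm/s. Hardly damped: let go while the hand still carries some 0.5 N of the weight, or presses down as much, it jumps faster than that.
- oil_bottle_mid (a point): Loose black oil bottle, 44 mm diameter, 152 mm tall, standing; this point is half-way up. Bystander.
- drift_punch_mid (a point): Loose brass drift punch, 13 x 104 mm, lying; this point is at its middle. Bystander.
- marker_mid (a point): Loose felt marker, 14 x 127 mm, lying; this point is at its middle. Bystander.

How it is judged:
By the outcome, as a careful person would: the job done as asked, in the order asked, and still so for the second after the job is handed in, with the robot touching nothing.
It also fails if it takes over 64 s, if anything falls off the work surface, if the arm or the gripper's body presses on something with over 40 N, if the wrist force passes 120 N, or if a joint passes its speed limit or range.

## Robot

A 7-joint arm with a two-finger parallel gripper is mounted at the origin on a cart in front of the work surface, level with it; the furniture and walls round the work are solid. World frame = base frame: x ahead of the robot, y to its left, z up, the work surface at z = 0. Lengths are in m, angles in degrees, forces in N, time in s.
With the tool pointing down it reaches from about 0.425 to 0.875 m from the base axis. Payload 4.7 kg.
Tool frame: the origin (TCP) lies midway between the tips of the shut fingers; the grasp point (between the pads) lies 19 mm behind it (env.grip_depth is the distance from the TCP to the grasp point, in m); z points along the fingers, y is the line along which they close (so a half turn about z gives the same grasp; the last joint's range is limited). The gripper opens to 87 mm and grips with 3 to 60 N. Pads are 19 mm wide; open, the fingers measure 117 mm over their backs; the gripper's body (75 mm by 190 mm) begins 51 mm behind the grasp point.
Start: joints at [-67.374, 18.392, -4.016, 83.108, 1.295, 78.541, -3.26], TCP at [0.242, 0.603, 0.223] pointing down, gripper open.
Joint ranges: [-163.93, 163.93], [-17.29, 119.83], [-79.2, 71.16], [3.27, 140.29], [-89.18, 269.18], [5.43, 117.66], [-154.24, 154.24]. Speed limits (degrees/s): [147.25, 147.25, 180, 180, 180, 180, 180].

## Interface

Orientations are given as [roll, pitch, yaw] about the fixed x, y, z axes, in that order (R = Rz(yaw) Ry(pitch) Rx(roll)).
In Python, from cell import get_obs, optics, env, nets gives the robot as it stands.
- The arm moves only by the shell command python3 -m creep 'ROWS' [FORCE]. ROWS is JSON, a list of rows, each an object of numbers: "wx", "wy", "wz": the turn, a rotation vector about the tool's x, y, z in degrees; "tx", "ty", "tz": the shift along the tool's x, y, z in mm; "gripper": the opening, from -1 (shut) to 1 (fully open). A call has 1 to 5 rows; each row is the pose to reach, as a shift and turn from the pose commanded when the call began, along the tool's axes at that moment; what a row does not reach only later rows make up. A row lasts 1/12 s, in which the tool goes at most 41.7 mm and 7.16 degrees, less where a joint would pass 70% of its speed; a pose out of reach is approached as far as the arm can. A call with a gripper value outside its range is refused whole. The fingers move at their own pace and stop on an object; FORCE is the grip in N (left out, the last holds). Time passes only in rows, so rows that repeat a pose let the fingers close. It gives the time, the measured TCP pose, the force, the opening and the grip force at its end, in the units of the state.
- get_obs(): the state, without advancing time (a new reading comes with each control period).
- optics.read_camera(name): name is "side" or "top"; returns (picture, depth): 480x640x3 uint8, red, green, blue; 480x640 float32, m along the optical axis (not along the pixel's ray), 0 where there is no reading.
- optics.camera_info(name): a dict with "fovy" (degrees; the focal length in pixels is half the picture's height over the tangent of half this angle, whatever the lens; pixels are square), "cx", "cy" (the principal point, pixels), "R" (3x3) and "t" (3): a world point X has camera coordinates R X + t. Camera axes: x right, y down, z forward; pixel columns grow to the right and rows downward; lengths in m; the calibration is good to about 2 mm. A picture is of the moment at which its call begins. camera_info takes no time and is no camera call.
- env.sign_off(): hands the job in; it is judged then, once.
Trained networks look in the newest picture that a camera, given by its name, has taken for a name from the list of things; names that differ only in an ending like _2 or _b are one class to them, and where a whole thing is asked for, a point or a joint stands for the part that bears it (a point fixed in the world has none). Each returns a list of dicts, best first, with "confidence" (0 to 1); they miss things now and then, are a little off and sometimes report something else, mostly with a low value. They report only what shows in the picture. A call takes as long as a camera call.
- nets.look_for(query, camera): "point" ([x, y, z] in m, in world coordinates, good to about 4 mm: the middle of the surface that is visible of it).
- nets.place_of(query, camera): "point" ([x, y, z] in m, in world coordinates, good to about 4 mm: a listed point, or the origin of a listed thing).
The state is a dict: "time_s": time; "qpos": joint angles; "joint_velocities": joint speeds; "effort": joint torques, N m; "tool_pos": TCP position; "tool_rot": TCP orientation; "force": force on the tool from outside, world axes, zero at the start; "wrist_torque": the same for the moment, N m; "grip_width": finger opening in m; "grasp_force": force on a finger pad.
Only numpy, scipy, OpenCV 4.12 (cv2) and the standard library are available. Lean on these libraries where they do the work, as an engineer would, in place of code of your own. Each camera call takes 0.05 s, during which the arm holds its last target. There are 200 camera calls.

## Working session

There is one attempt and no reset: what is moved stays moved. The work goes in short steps, Python scripts to look and compute and a shell command to move; the robot and the scene stay as the last step left them, time stands still between calls to the robot, and variables do not carry over. Pictures are saved under pics/ and viewed, at most 10 in all, crops included, and the job is handed in when it is done.

```bash
ls; mkdir -p pics; python3 - <<'E'
from cell import get_obs, optics, env, nets
import cv2,numpy as np
o=get_obs();print({k:np.round(v,3).tolist() for k,v in o.items()})
ims=[]
for c in("side","top"):
    im,d=optics.read_camera(c);cv2.imwrite(f"pics/{c}0.png",im[:,:,::-1])
    i=optics.camera_info(c);print(c,i["fovy"],np.round(-np.array(i["R"]).T@i["t"],3))
    for q in("pulley","rim_grip","stand","balance","hook_seat","hook_tip","oil_bottle_mid","drift_punch_mid","marker_mid"):
        print(q,[(np.round(r["point"],3).tolist(),round(r["confidence"],2)) for r in nets.place_of(q,c)[:3]])
E
```

```text
pics
{'time_s': 0.0, 'qpos': [-67.374, 18.44, -4.015, 83.176, 1.296, 78.541, -3.263], 'joint_velocities': [0.023, 0.056, 0.101, -0.058, 0.061, 0.032, -0.033], 'effort': [0.0, -49.129, -0.403, -31.252, -0.064, 0.044, 0.0], 'tool_pos': [0.241, 0.603, 0.221], 'tool_rot': [-179.888, 0.007, 158.181], 'force': [0.138, 1.268, -0.213], 'wrist_torque': [-0.014, 0.011, -0.014], 'grasp_force': 0.0, 'grip_width': 0.087}
side 50.45979447465509 [ 0.007 -0.576  0.736]
pulley [([0.594, -0.123, 0.077], 0.16)]
rim_grip [([0.493, 0.078, 0.176], 0.79), ([0.48, -0.124, 0.009], 0.49)]
stand [([0.488, 0.05, -0.0], 0.78)]
balance [([0.476, -0.277, 0.001], 0.63), ([0.488, 0.048, 0.108], 0.63)]
hook_seat [([0.478, -0.278, 0.252], 0.96)]
hook_tip [([0.447, -0.279, 0.277], 0.96), ([0.488, 0.046, 0.108], 0.5)]
oil_bottle_mid [([0.594, -0.122, 0.075], 0.76)]
drift_punch_mid [([0.481, -0.122, 0.007], 0.51)]
marker_mid [([0.368, -0.133, 0.012], 0.61)]
top 44.71666197099029 [ 0.367 -0.095  1.231]
pulley [([0.494, 0.05, 0.101], 0.7)]
rim_grip [([0.497, 0.08, 0.177], 0.82)]
stand [([0.491, 0.047, 0.001], 0.87)]
balance [([0.474, -0.274, 0.004], 0.6), ([0.489, 0.048, -0.001], 0.25)]
hook_seat [([0.477, -0.273, 0.259], 0.79)]
hook_tip [([0.45, -0.274, 0.279], 0.81)]
oil_bottle_mid [([0.596, -0.121, 0.075], 0.75)]
drift_punch_mid []
marker_mid [([0.495, 0.078, 0.177], 0.66)]
```

View pics/side0.png

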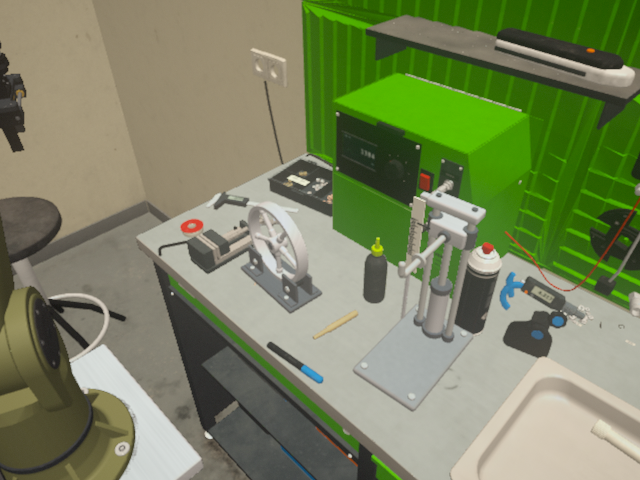

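View pics/top0.png

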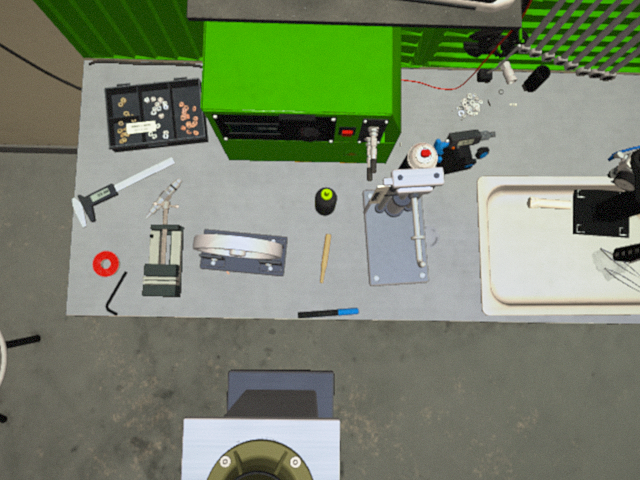

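```bash
cat > h.py <<'E'
from cell import get_obs, optics, env, nets
import cv2,numpy as np
def cloud(c):
    im,d=optics.read_camera(c);i=optics.camera_info(c)
    f=240/np.tan(np.radians(i["fovy"]/2));v,u=np.mgrid[:480,:640]
    X=np.stack([(u-i["cx"])*d/f,(v-i["cy"])*d/f,d],-1)
    P=(X-i["t"])@np.array(i["R"]); P[d==0]=np.nan
    return im,P
def sel(P,lo,hi): return P[((P>lo)&(P<hi)).all(-1)]
def rect(p):
    c,s,a=cv2.minAreaRect((p[:,:2]*1000).astype(np.float32));return np.round(c,1),np.round(s,1),round(a,2),len(p)
def pca(p):
    w,V=np.linalg.eigh(np.cov((p-p.mean(0)).T));return p.mean(0).round(4),V[:,-1].round(4)
E
python3 - <<'E'
from h import *
for c in("top","side"):
    im,P=cloud(c); print(c)
    r=sel(P,[.4,-.06,.155],[.57,.16,.21]);print("rim",rect(r),pca(r[:,:2]),np.percentile(r,[1,99],axis=0).round(3).tolist())
    r=sel(P,[.38,-.06,.005],[.60,.17,.02]);print("standplate",rect(r))
    r=sel(P,[.35,-.36,.01],[.60,-.17,.022]);print("balplate",rect(r),np.median(r[:,2]))
    r=sel(P,[.40,-.31,.235],[.50,-.24,.265]);print("bar",rect(r),pca(r[:,:2]),np.percentile(r,[1,99],axis=0).round(3).tolist())
    r=sel(P,[.40,-.31,.265],[.50,-.24,.30]);print("tip",np.percentile(r,[2,50,98],axis=0).round(3).tolist(),len(r))
    r=sel(P,[.53,-.36,.285],[.66,-.2,.33]);print("yoke",rect(r),np.percentile(r,[1,99],axis=0).round(3).tolist())
    r=sel(P,[.49,-.36,.20],[.66,-.2,.285]);print("carr",rect(r),np.percentile(r,[1,99],axis=0).round(3).tolist())
E
```

```text
top
rim (array([488.9,  43.9]), array([142.9,  24.5]), 85.72, 1022) (array([0.4883, 0.0413]), array([0.074 , 0.9973])) [[0.473, -0.024, 0.156], [0.503, 0.112, 0.194]]
standplate (array([489.7,  55.6]), array([218.5, 228.7]), 0.1, 1830)
balplate (array([ 481.4, -256.6]), array([235.9, 172.6]), 0.35, 3950) 0.016989236882508377
bar (array([ 472.7, -274.2]), array([21.9, 54.6]), 86.37, 196) (array([ 0.4787, -0.2766]), array([-0.9966, -0.0821])) [[0.448, -0.286, 0.249], [0.5, -0.265, 0.265]]
tip [[0.444, -0.284, 0.266], [0.449, -0.278, 0.278], [0.465, -0.275, 0.281]] 36
yoke (array([ 588.8, -257.1]), array([ 31.3, 108.5]), 5.18, 1073) [[0.573, -0.31, 0.29], [0.606, -0.211, 0.307]]
carr (array([ 574.8, -251.2]), array([103.4, 169.1]), 89.43, 868) [[0.492, -0.298, 0.201], [0.655, -0.201, 0.281]]
side
rim (array([487.3,  44.8]), array([136.1,  26.3]), 86.1, 734) (array([0.4836, 0.0274]), array([0.0298, 0.9996])) [[0.472, -0.021, 0.156], [0.499, 0.103, 0.191]]
standplate (array([487.9,  45.8]), array([179.4,  86. ]), 85.19, 1378)
balplate (array([ 481.2, -256.6]), array([173.1, 237.6]), 89.97, 5534) 0.015840000912068518
bar (array([ 470.8, -274.1]), array([22.9, 56.4]), 87.28, 305) (array([ 0.4776, -0.2782]), array([-0.9966, -0.082 ])) [[0.443, -0.286, 0.241], [0.497, -0.265, 0.264]]
tip [[0.442, -0.284, 0.265], [0.445, -0.28, 0.274], [0.45, -0.275, 0.279]] 69
yoke (array([ 586.8, -256.3]), array([ 32. , 109.5]), 4.22, 1143) [[0.57, -0.31, 0.286], [0.603, -0.207, 0.305]]
carr (array([ 574.9, -254.4]), array([108.9, 169.6]), 89.87, 2521) [[0.492, -0.308, 0.202], [0.619, -0.202, 0.281]]
```

```bash
cat >> h.py <<'E'
from scipy.spatial.transform import Rotation as Ro
def tool(): 
    o=get_obs();return np.array(o["tool_pos"]),Ro.from_euler("xyz",o["tool_rot"],degrees=True),o
def goal(hub,yaw,tilt,back=0,gy=-34,gz=72):
    "tool pose that holds the pulley at its -y rim_grip"
    s,c=np.sin(np.radians(tilt)),np.cos(np.radians(tilt))
    M=np.array([[0,1,0],[c,0,s],[s,0,-c]])
    Rp=Ro.from_euler("z",yaw,degrees=True);R=Rp*Ro.from_matrix(M)
    p=np.array(hub)+Rp.apply([0,gy/1000,gz/1000])+R.apply([0,0,env.grip_depth-back/1000])
    return p,R
def delta(g):
    p,R,o=tool();d=R.inv().apply(g[0]-p)*1000;w=(R.inv()*g[1]).as_rotvec(degrees=True)
    print("t",d.round(1),"w",w.round(2),"|t|",np.linalg.norm(d).round(),"|w|",np.linalg.norm(w).round(1),"time",round(o["time_s"],2),"pos",p.round(4))
def force(n=6):
    F=[];T=[]
    for _ in range(n):
        optics.read_camera("top");o=get_obs();F.append(o["force"]);T.append(o["wrist_torque"])
    F=np.array(F);print("F",F.mean(0).round(2),"sd",F.std(0).round(2),"T",np.mean(T,0).round(3))
HUB=[.488,.045,.105]
E
python3 - <<'E'
from h import *
delta(goal(HUB,-4.3,35,90))
E
```

```text
t [-458.8 -498.3  -12.8] w [-22.09  30.15  70.09] |t| 677.0 |w| 79.4 time 1.1 pos [0.2416 0.6034 0.2226]
```

```bash
python3 -m creep '[{"tx":-25,"ty":-27,"tz":-18,"wx":-1.7,"wy":2.3,"wz":5.4},{"tx":-50,"ty":-54,"tz":-36,"wx":-3.4,"wy":4.6,"wz":10.8},{"tx":-75,"ty":-81,"tz":-54,"wx":-5.1,"wy":6.9,"wz":16.2},{"tx":-100,"ty":-108,"tz":-72,"wx":-6.8,"wy":9.2,"wz":21.6},{"tx":-125,"ty":-135,"tz":-90,"wx":-8.5,"wy":11.5,"wz":27}]'
python3 - <<'E'
from h import *
delta(goal(HUB,-4.3,35,90))
E
```

```text
t [-458.8 -498.3  -12.8] w [-22.09  30.15  70.09] |t| 677.0 |w| 79.4 time 1.1 pos [0.2416 0.6034 0.2226]validation failed for argument at $[0]...
```

```bash
python3 -m creep '[{"tx":-25,"ty":-27,"tz":-18,"wx":-1.7,"wy":2.3,"wz":5.4,"gripper":1},{"tx":-50,"ty":-54,"tz":-36,"wx":-3.4,"wy":4.6,"wz":10.8,"gripper":1},{"tx":-75,"ty":-81,"tz":-54,"wx":-5.1,"wy":6.9,"wz":16.2,"gripper":1},{"tx":-100,"ty":-108,"tz":-72,"wx":-6.8,"wy":9.2,"wz":21.6,"gripper":1},{"tx":-125,"ty":-135,"tz":-90,"wx":-8.5,"wy":11.5,"wz":27,"gripper":1}]'
python3 - <<'E'
from h import *
delta(goal(HUB,-4.3,35,90))
E
```

```text
time_s: 1.52
tool_pos: [0.3082, 0.4299, 0.3136]
tool_rot: [174.3, -13.2, 131.4]
force: [1.4, -0.0, 0.9]
grip_width: 0.0872
grasp_force: 0.0
t [-465.6 -169.7  -45.8] w [-13.4   18.49  42.85] |t| 498.0 |w| 48.6 time 1.52 pos [0.3082 0.4299 0.3136]
```

```bash
python3 -m creep '[{"tx":-37,"ty":-14,"tz":-9,"wx":-1.8,"wy":2.5,"wz":5.7,"gripper":1},{"tx":-74,"ty":-28,"tz":-18,"wx":-3.6,"wy":5,"wz":11.4,"gripper":1},{"tx":-111,"ty":-42,"tz":-27,"wx":-5.4,"wy":7.5,"wz":17.1,"gripper":1},{"tx":-148,"ty":-56,"tz":-36,"wx":-7.2,"wy":10,"wz":22.8,"gripper":1},{"tx":-185,"ty":-70,"tz":-45,"wx":-9,"wy":12.5,"wz":28.5,"gripper":1}]'
python3 - <<'E'
from h import *
delta(goal(HUB,-4.3,35,90))
E
```

```text
time_s: 1.93
tool_pos: [0.3781, 0.2393, 0.3086]
tool_rot: [175.6, -28.5, 102.3]
force: [0.8, -0.2, -0.5]
grip_width: 0.087
grasp_force: 0.0
t [-285.4   49.8  -68. ] w [-4.4   5.92 14.37] |t| 298.0 |w| 16.2 time 1.93 pos [0.3781 0.2393 0.3086]
```

```bash
python3 -m creep '[{"tx":-35,"ty":8,"tz":-19,"wx":-0.9,"wy":1.2,"wz":3,"gripper":1},{"tx":-70,"ty":16,"tz":-38,"wx":-1.8,"wy":2.4,"wz":6,"gripper":1},{"tx":-105,"ty":24,"tz":-57,"wx":-2.7,"wy":3.6,"wz":9,"gripper":1},{"tx":-140,"ty":32,"tz":-76,"wx":-3.6,"wy":4.8,"wz":12,"gripper":1},{"tx":-175,"ty":40,"tz":-95,"wx":-4.4,"wy":5.9,"wz":14.4,"gripper":1}]'
python3 - <<'E'
from h import *
delta(goal(HUB,-4.3,35,90))
E
```

```text
time_s: 2.35
tool_pos: [0.4536, 0.0506, 0.3118]
tool_rot: [179.9, -34.9, 85.8]
force: [1.9, -0.3, -1.1]
grip_width: 0.0872
grasp_force: 0.0
t [-107.6   34.5   18.1] w [-0.    0.13  0.1 ] |t| 114.0 |w| 0.2 time 2.35 pos [0.4536 0.0506 0.3118]
```

```bash
python3 -m creep '[{"tx":-36,"ty":12,"tz":4,"gripper":1,"wx":0,"wy":0,"wz":0},{"tx":-72,"ty":24,"tz":10,"gripper":1,"wx":0,"wy":0,"wz":0},{"tx":-108,"ty":34.5,"tz":18,"gripper":1,"wx":0,"wy":0,"wz":0},{"tx":-108,"ty":34.5,"tz":18,"gripper":1,"wx":0,"wy":0,"wz":0},{"tx":-108,"ty":34.5,"tz":18,"gripper":1,"wx":0,"wy":0,"wz":0}]'
python3 - <<'E'
from h import *
delta(goal(HUB,-4.3,35,90)); force(8)
im,P=cloud("side");cv2.imwrite("pics/side1.png",im[:,:,::-1])
im,P=cloud("top");cv2.imwrite("pics/top1.png",im[:,:,::-1])
r=sel(P,[.4,-.0,.155],[.57,.16,.21]);print("rim",rect(r))
print([np.round(r["point"],3) for r in nets.place_of("pulley","top")[:1]])
E
```

```text
time_s: 2.77
tool_pos: [0.4817, -0.0288, 0.2323]
tool_rot: [-179.6, -34.6, 85.5]
force: [-0.0, -0.3, 0.1]
grip_width: 0.0872
grasp_force: 0.0
t [ 1.1  0.8 -3. ] w [-0.34  0.36 -0.13] |t| 3.0 |w| 0.5 time 2.77 pos [ 0.4817 -0.0288  0.2323]
F [-0.23  0.6   0.27] sd [0.44 0.31 0.63] T [-0.733  0.092  0.027]
rim (array([489.9,  56.9]), array([115. ,  24.5]), 85.19, 830)
[array([0.49 , 0.047, 0.1  ])]
```

View pics/side1.png

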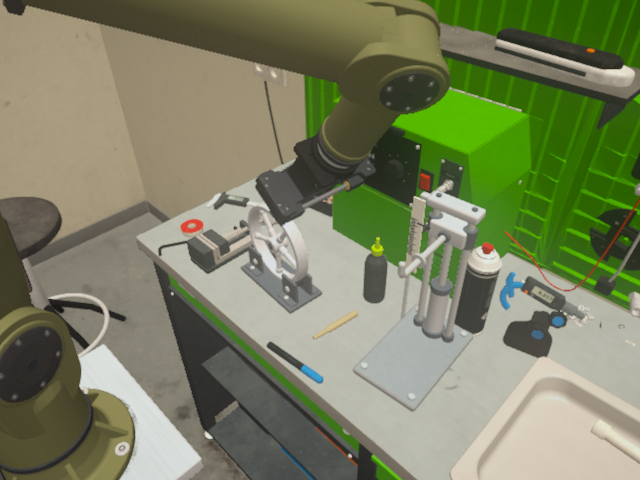

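```bash
python3 -m creep '[{"tx":0,"ty":0,"tz":10,"gripper":1,"wx":0,"wy":0,"wz":0},{"tx":1,"ty":1,"tz":28,"gripper":1,"wx":0,"wy":0.2,"wz":0},{"tx":1,"ty":1,"tz":48,"gripper":1,"wx":0,"wy":0.2,"wz":-0.2},{"tx":1,"ty":1,"tz":66,"gripper":1,"wx":-0.2,"wy":0.2,"wz":-0.2},{"tx":1,"ty":1,"tz":78,"gripper":1,"wx":-0.2,"wy":0.2,"wz":-0.2}]'
python3 - <<'E'
from h import *
delta(goal([.4887,.045,.105],-4.5,35,0)); force(20)
im,P=cloud("side");cv2.imwrite("pics/side2.png",cv2.resize(im[120:320,190:390,::-1],(600,600)))
E
```

```text
time_s: 3.73
tool_pos: [0.4853, 0.0191, 0.1692]
tool_rot: [179.9, -35.0, 86.2]
force: [0.6, 0.6, 0.6]
grip_width: 0.0869
grasp_force: 0.0
t [-2.   1.4  7.7] w [-0.24  0.02  0.55] |t| 8.0 |w| 0.6 time 3.73 pos [0.4853 0.0191 0.1692]
F [-0.01 -0.19 -0.07] sd [0.61 0.56 0.66] T [-0.752  0.112  0.007]
```

View pics/side2.png

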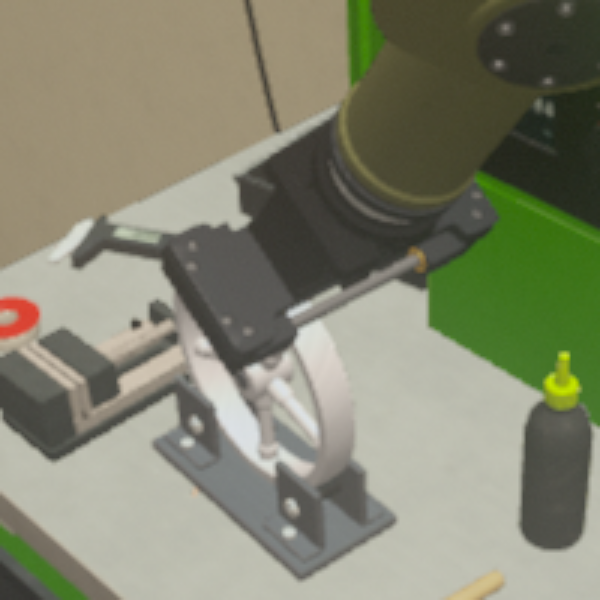

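```bash
python3 -m creep '[{"tx":-1,"ty":0.7,"tz":4,"gripper":1,"wx":0,"wy":0,"wz":0.3},{"tx":-2,"ty":1.2,"tz":7.5,"gripper":0.3,"wx":0,"wy":0,"wz":0.4},{"tx":-2,"ty":1.2,"tz":7.5,"gripper":-0.1,"wx":0,"wy":0,"wz":0.4},{"tx":-2,"ty":1.2,"tz":7.5,"gripper":-0.3,"wx":0,"wy":0,"wz":0.4},{"tx":-2,"ty":1.2,"tz":7.5,"gripper":-0.35,"wx":0,"wy":0,"wz":0.4}]' 20
python3 - <<'E'
from h import *
delta(goal([.4887,.045,.105],-4.5,35,0)); force(3);im,P=cloud("top")
for n in("top",): cv2.imwrite("pics/top2.png",cv2.resize(im[190:310,170:330,::-1],(800,600)))
E
```

```text
time_s: 5.2
tool_pos: [0.4877, 0.0199, 0.1637]
tool_rot: [-180.0, -35.0, 85.7]
force: [1.0, 0.4, 0.4]
grip_width: 0.0681
grasp_force: 0.0
t [ 0.3 -0.9  2.6] w [-0.11  0.05  0.15] |t| 3.0 |w| 0.2 time 5.2 pos [0.4877 0.0199 0.1637]
F [-0.11  0.02  0.31] sd [0.56 0.14 0.23] T [-0.776  0.1    0.015]
```

View pics/top2.png

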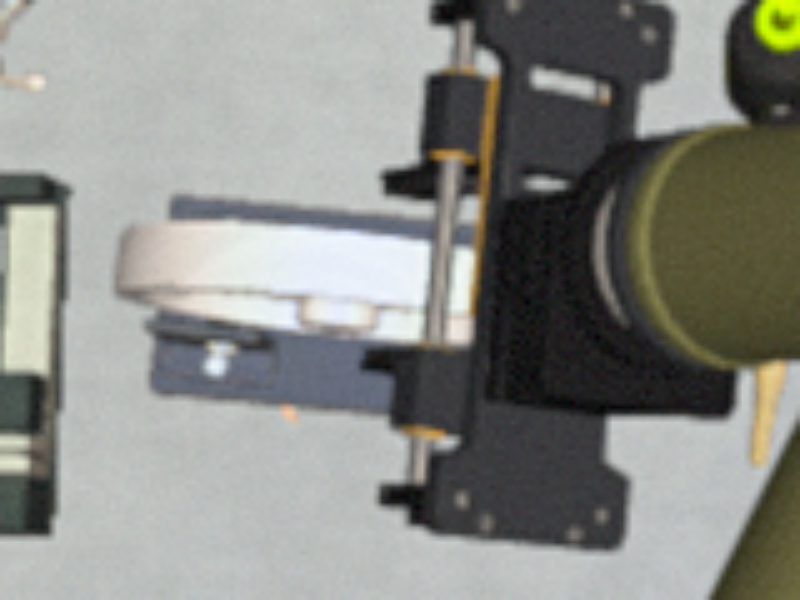

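```bash
R='x'; python3 -m creep '[{"tx":0,"ty":-0.5,"tz":2,"gripper":-0.3,"wx":0,"wy":0,"wz":0},{"tx":0,"ty":-0.5,"tz":2,"gripper":-0.4,"wx":0,"wy":0,"wz":0},{"tx":0,"ty":-0.5,"tz":2,"gripper":-0.4,"wx":0,"wy":0,"wz":0},{"tx":0,"ty":-0.5,"tz":2,"gripper":-0.4,"wx":0,"wy":0,"wz":0},{"tx":0,"ty":-0.5,"tz":2,"gripper":-0.4,"wx":0,"wy":0,"wz":0}]' 20
python3 -m creep '[{"tx":0,"ty":0,"tz":0,"gripper":-1,"wx":0,"wy":0,"wz":0},{"tx":0,"ty":0,"tz":0,"gripper":-1,"wx":0,"wy":0,"wz":0},{"tx":0,"ty":0,"tz":0,"gripper":-1,"wx":0,"wy":0,"wz":0},{"tx":0,"ty":0,"tz":0,"gripper":-1,"wx":0,"wy":0,"wz":0},{"tx":0,"ty":0,"tz":0,"gripper":-1,"wx":0,"wy":0,"wz":0}]' 20
python3 -m creep '[{"tx":0,"ty":0,"tz":0,"gripper":-1,"wx":0,"wy":0,"wz":0},{"tx":0,"ty":0,"tz":0,"gripper":-1,"wx":0,"wy":0,"wz":0},{"tx":0,"ty":0,"tz":0,"gripper":-1,"wx":0,"wy":0,"wz":0}]' 60
```

```text
time_s: 5.82
tool_pos: [0.4874, 0.0211, 0.1622]
tool_rot: [180.0, -35.0, 85.7]
force: [0.1, -0.3, -0.1]
grip_width: 0.0273
grasp_force: 0.0
time_s: 6.23
tool_pos: [0.4874, 0.0211, 0.1622]
tool_rot: [180.0, -35.0, 85.7]
force: [-0.5, 0.2, -0.2]
grip_width: 0.0234
grasp_force: 20.0
time_s: 6.48
tool_pos: [0.4874, 0.0211, 0.1622]
tool_rot: [180.0, -35.0, 85.7]
force: [0.2, 0.7, -0.2]
grip_width: 0.0231
grasp_force: 60.0
```

```bash
python3 -m creep '[{"tx":1.1,"ty":0,"tz":-1.6,"gripper":-1,"wx":0,"wy":0,"wz":0},{"tx":3.4,"ty":0,"tz":-4.9,"gripper":-1,"wx":0,"wy":0,"wz":0},{"tx":6.9,"ty":0,"tz":-9.8,"gripper":-1,"wx":0,"wy":0,"wz":0},{"tx":11.5,"ty":0,"tz":-16.4,"gripper":-1,"wx":0,"wy":0,"wz":0},{"tx":17.2,"ty":0,"tz":-24.6,"gripper":-1,"wx":0,"wy":0,"wz":0}]' 60
python3 -m creep '[{"tx":8,"ty":0,"tz":-11.5,"gripper":-1,"wx":0,"wy":0,"wz":0},{"tx":16,"ty":0,"tz":-23,"gripper":-1,"wx":0,"wy":0,"wz":0},{"tx":25,"ty":0,"tz":-36,"gripper":-1,"wx":0,"wy":0,"wz":0},{"tx":34,"ty":0,"tz":-49,"gripper":-1,"wx":0,"wy":0,"wz":0},{"tx":40,"ty":0,"tz":-57,"gripper":-1,"wx":0,"wy":0,"wz":0}]' 60
python3 -m creep '[{"tx":2,"ty":0,"tz":-3,"gripper":-1,"wx":0,"wy":0,"wz":0},{"tx":2,"ty":0,"tz":-3,"gripper":-1,"wx":0,"wy":0,"wz":0},{"tx":2,"ty":0,"tz":-3,"gripper":-1,"wx":0,"wy":0,"wz":0}]' 60
python3 - <<'E'
from h import *
delta(goal(HUB,-4.5,35,0)); force(20)
im,P=cloud("side");cv2.imwrite("pics/side3.png",im[:,:,::-1])
for c in("side","top"):
  im,P=cloud(c)
  print([np.round(r["point"],3) for r in nets.place_of("pulley",c)[:1]])
E
```

```text
time_s: 6.9
tool_pos: [0.4871, 0.0211, 0.1927]
tool_rot: [-180.0, -34.9, 85.7]
force: [0.6, -0.3, -2.0]
grip_width: 0.023
grasp_force: 60.0
time_s: 7.32
tool_pos: [0.4879, 0.0209, 0.2645]
tool_rot: [179.8, -35.0, 85.8]
force: [-0.3, -0.3, -2.3]
grip_width: 0.0235
grasp_force: 60.0
time_s: 7.57
tool_pos: [0.487, 0.0211, 0.2651]
tool_rot: [-180.0, -34.9, 85.7]
force: [0.5, 0.5, -2.7]
grip_width: 0.0232
grasp_force: 60.0
t [-58.7  -0.9  85.1] w [-0.12  0.06  0.16] |t| 103.0 |w| 0.2 time 7.57 pos [0.487  0.0211 0.2651]
F [ 0.09  0.12 -1.93] sd [0.58 0.59 0.47] T [-1.072  0.134  0.004]
[array([0.488, 0.046, 0.213])]
[array([0.493, 0.048, 0.202])]
```

View pics/side3.png

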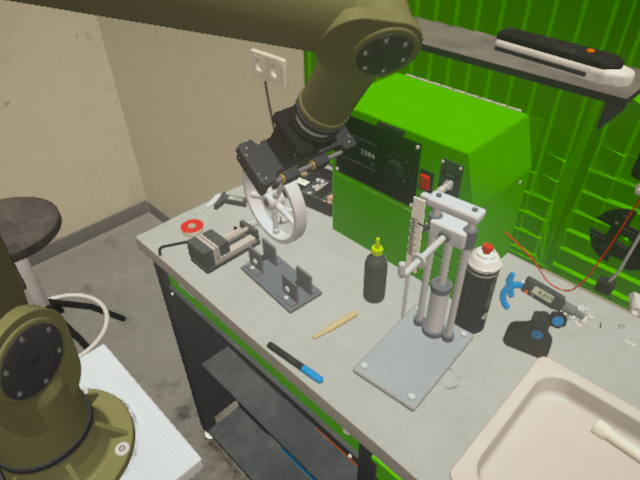

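```bash
cat >> h.py <<'E'
SEAT=np.array([.474,-.2765,.255]);BY=4.7
def athook(dx,hz,dy=0): 
    h=SEAT+Ro.from_euler("z",BY,degrees=True).apply([dx/1000,dy/1000,0]);h[2]=hz;return goal(h,BY,35)
E
python3 - <<'E'
from h import *
delta(goal([.489,.045,.208],-4.5,35)); delta(athook(-105,.235))
E
```

```text
t [ 0.1 -0.2  1. ] w [-0.09  0.04  0.16] |t| 1.0 |w| 0.2 time 8.82 pos [0.4873 0.0211 0.2654]
t [-261.3  -90.9 -214.8] w [ 5.18  0.04 -7.37] |t| 350.0 |w| 9.0 time 8.82 pos [0.4873 0.0211 0.2654]
```

```bash
python3 -m creep '[{"tx":-5,"ty":-2,"tz":-4,"gripper":-1,"wx":0.1,"wy":0,"wz":-0.1},{"tx":-18,"ty":-6,"tz":-15,"gripper":-1,"wx":0.4,"wy":0,"wz":-0.5},{"tx":-39,"ty":-14,"tz":-32,"gripper":-1,"wx":0.8,"wy":0,"wz":-1.1},{"tx":-60,"ty":-21,"tz":-49,"gripper":-1,"wx":1.2,"wy":0,"wz":-1.7},{"tx":-81,"ty":-28,"tz":-67,"gripper":-1,"wx":1.6,"wy":0,"wz":-2.3}]' 60
python3 -m creep '[{"tx":-21,"ty":-7.3,"tz":-17.2,"gripper":-1,"wx":0.4,"wy":0,"wz":-0.6},{"tx":-42,"ty":-14.6,"tz":-34.4,"gripper":-1,"wx":0.8,"wy":0,"wz":-1.2},{"tx":-63,"ty":-22,"tz":-51.6,"gripper":-1,"wx":1.2,"wy":0,"wz":-1.8},{"tx":-84,"ty":-29,"tz":-69,"gripper":-1,"wx":1.6,"wy":0,"wz":-2.4},{"tx":-105,"ty":-36.5,"tz":-86,"gripper":-1,"wx":2.1,"wy":0,"wz":-3}]' 60
python3 - <<'E'
from h import *
delta(athook(-105,.235))
E
```

```text
time_s: 9.23
tool_pos: [0.4508, -0.0825, 0.2742]
tool_rot: [179.9, -35.0, 88.6]
force: [0.6, -0.3, -2.2]
grip_width: 0.0234
grasp_force: 60.0
time_s: 9.65
tool_pos: [0.4111, -0.2171, 0.2845]
tool_rot: [179.9, -34.9, 92.2]
force: [0.6, -0.9, -1.7]
grip_width: 0.023
grasp_force: 60.0
t [-69.3 -43.3 -57.2] w [ 1.51  0.06 -2.02] |t| 100.0 |w| 2.5 time 9.65 pos [ 0.4111 -0.2171  0.2845]
```

Finish, settle, lower to passing height and check.

```bash
python3 -m creep '[{"tx":-20,"ty":-12,"tz":-16,"gripper":-1,"wx":0.4,"wy":0,"wz":-0.6},{"tx":-39,"ty":-24,"tz":-32,"gripper":-1,"wx":0.8,"wy":0,"wz":-1.2},{"tx":-55,"ty":-34,"tz":-45,"gripper":-1,"wx":1.2,"wy":0,"wz":-1.6},{"tx":-65,"ty":-40,"tz":-53,"gripper":-1,"wx":1.5,"wy":0,"wz":-2},{"tx":-69,"ty":-43,"tz":-57,"gripper":-1,"wx":1.5,"wy":0,"wz":-2}]' 60
python3 -m creep '[{"tx":-1.5,"ty":0,"tz":2,"gripper":-1,"wx":0,"wy":0,"wz":0},{"tx":-4,"ty":0,"tz":6,"gripper":-1,"wx":0,"wy":0,"wz":0},{"tx":-7,"ty":0,"tz":10,"gripper":-1,"wx":0,"wy":0,"wz":0},{"tx":-9,"ty":0,"tz":13,"gripper":-1,"wx":0,"wy":0,"wz":0},{"tx":-9,"ty":0,"tz":13,"gripper":-1,"wx":0,"wy":0,"wz":0}]' 60
python3 - <<'E'
from h import *
delta(athook(-105,.217));force(6)
for c in("side","top"):
    im,P=cloud(c);cv2.imwrite(f"pics/{c}4.png",im[:,:,::-1])
    for q in("pulley","hook_tip","hook_seat"):
        print(c,q,[(np.round(r["point"],3).tolist(),round(r["confidence"],2)) for r in nets.place_of(q,c)[:1]])
    r=sel(P,[.42,-.31,.262],[.47,-.24,.30]);print("tip",np.percentile(r,[2,50,98],axis=0).round(3).tolist(),len(r))
    r=sel(P,[.33,-.21,.12],[.41,-.16,.32]);print("rim+y side",rect(r),np.percentile(r,[1,50,99],axis=0).round(3).tolist())
    r=sel(P,[.33,-.29,.28],[.41,-.24,.32]);print("rim top",np.percentile(r,[1,50,99],axis=0).round(3).tolist())
E
```

```text
time_s: 10.07
tool_pos: [0.3707, -0.3088, 0.2911]
tool_rot: [-179.9, -34.9, 94.4]
force: [-0.7, -0.1, -1.2]
grip_width: 0.0233
grasp_force: 60.0
time_s: 10.48
tool_pos: [0.3723, -0.3048, 0.2747]
tool_rot: [-179.9, -35.1, 94.7]
force: [-0.6, 0.4, -1.6]
grip_width: 0.0233
grasp_force: 60.0
t [-3.3 -1.3 -1.1] w [-0.1  -0.05 -0.  ] |t| 4.0 |w| 0.1 time 10.48 pos [ 0.3723 -0.3048  0.2747]
F [-0.12 -0.36 -1.8 ] sd [0.9  0.35 0.21] T [-1.051 -0.068  0.013]
side pulley [([0.369, -0.282, 0.222], 0.97)]
side hook_tip []
side hook_seat []
tip [[0.447, -0.282, 0.275], [0.447, -0.282, 0.275], [0.449, -0.282, 0.276]] 3
rim+y side (array([ 361.4, -206.9]), array([11.2, 26.5]), 74.34, 380) [[0.35, -0.21, 0.185], [0.355, -0.207, 0.217], [0.374, -0.2, 0.254]]
rim top [[0.354, -0.289, 0.287], [0.363, -0.266, 0.301], [0.38, -0.241, 0.304]]
top pulley [([0.372, -0.278, 0.214], 0.85)]
top hook_tip [([0.447, -0.275, 0.28], 0.58)]
top hook_seat [([0.477, -0.275, 0.256], 0.59)]
tip [[0.444, -0.284, 0.263], [0.449, -0.279, 0.278], [0.453, -0.275, 0.283]] 39
rim+y side (array([ 363.5, -203.8]), array([22.2, 12.5]), 0.32, 141) [[0.353, -0.21, 0.215], [0.364, -0.203, 0.248], [0.374, -0.198, 0.265]]
rim top [[0.356, -0.289, 0.292], [0.369, -0.264, 0.302], [0.382, -0.24, 0.308]]
```

View pics/side4.png

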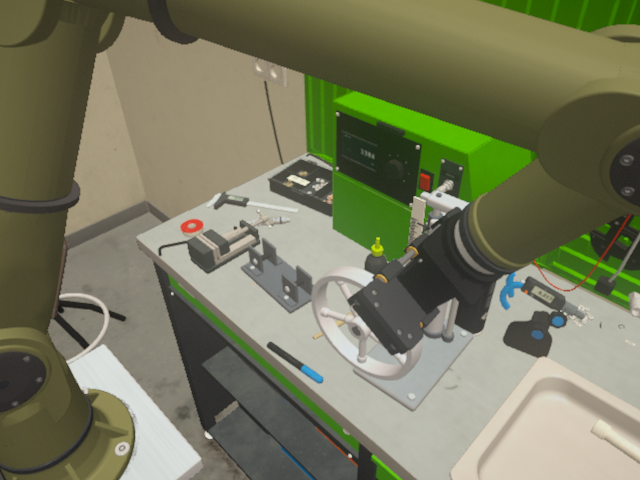

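```bash
python3 -m creep '[{"tx":-1,"ty":3,"tz":0,"gripper":-1,"wx":0,"wy":0,"wz":0},{"tx":-2,"ty":11,"tz":-0.5,"gripper":-1,"wx":0,"wy":0,"wz":0},{"tx":-3,"ty":21,"tz":-1,"gripper":-1,"wx":0,"wy":0,"wz":0},{"tx":-3.3,"ty":31,"tz":-1,"gripper":-1,"wx":0,"wy":0,"wz":0},{"tx":-3.3,"ty":40,"tz":-1,"gripper":-1,"wx":0,"wy":0,"wz":0}]' 60
python3 -m creep '[{"tx":0,"ty":6,"tz":0,"gripper":-1,"wx":0,"wy":0,"wz":0},{"tx":0,"ty":10,"tz":0,"gripper":-1,"wx":0,"wy":0,"wz":0},{"tx":0,"ty":12,"tz":0,"gripper":-1,"wx":0,"wy":0,"wz":0},{"tx":0,"ty":12,"tz":0,"gripper":-1,"wx":0,"wy":0,"wz":0}]' 60
python3 - <<'E'
from h import *
delta(athook(-2,.217))
im,P=cloud("top");cv2.imwrite("pics/top5.png",cv2.resize(im[150:300,330:530,::-1],(800,600)))
E
```

```text
time_s: 11.6
tool_pos: [0.4136, -0.3059, 0.2742]
tool_rot: [-179.9, -35.0, 94.7]
force: [0.1, 0.4, -1.8]
grip_width: 0.0234
grasp_force: 60.0
time_s: 11.93
tool_pos: [0.4242, -0.3052, 0.2743]
tool_rot: [-179.9, -35.0, 94.6]
force: [0.0, -0.1, -1.5]
grip_width: 0.0232
grasp_force: 60.0
t [ 0.7 50.   1.2] w [-0.06  0.04 -0.06] |t| 50.0 |w| 0.1 time 11.93 pos [ 0.4242 -0.3052  0.2743]
```

View pics/top5.png

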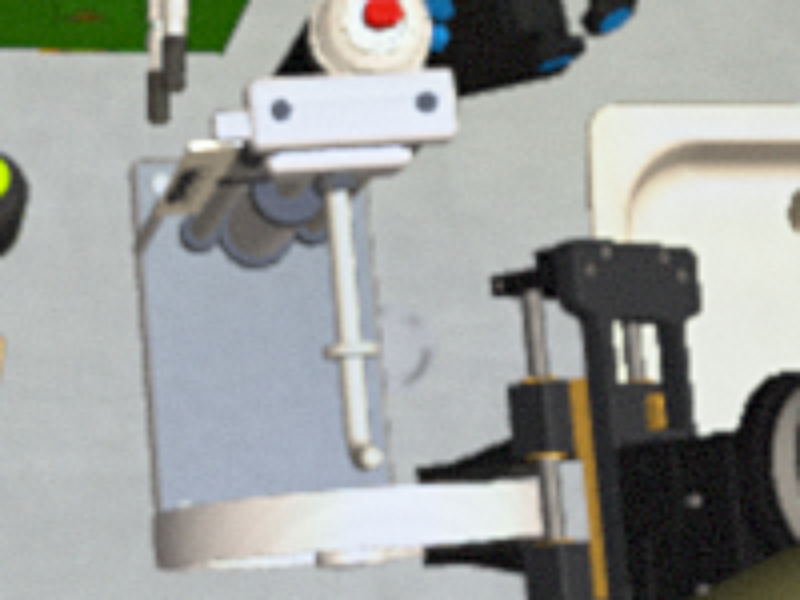

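```bash
python3 -m creep '[{"tx":0,"ty":3,"tz":0,"gripper":-1,"wx":0,"wy":0,"wz":0},{"tx":0,"ty":8,"tz":0,"gripper":-1,"wx":0,"wy":0,"wz":0},{"tx":0,"ty":14,"tz":0,"gripper":-1,"wx":0,"wy":0,"wz":0},{"tx":0,"ty":20,"tz":0,"gripper":-1,"wx":0,"wy":0,"wz":0},{"tx":0.5,"ty":26,"tz":0.5,"gripper":-1,"wx":0,"wy":0,"wz":0}]' 60
python3 -m creep '[{"tx":0,"ty":6,"tz":0,"gripper":-1,"wx":0,"wy":0,"wz":0},{"tx":0,"ty":12,"tz":0,"gripper":-1,"wx":0,"wy":0,"wz":0},{"tx":0,"ty":18,"tz":0,"gripper":-1,"wx":0,"wy":0,"wz":0},{"tx":0,"ty":22,"tz":0,"gripper":-1,"wx":0,"wy":0,"wz":0},{"tx":0,"ty":24,"tz":0,"gripper":-1,"wx":0,"wy":0,"wz":0}]' 60
python3 - <<'E'
from h import *
delta(athook(-2,.217));force(20);delta(athook(-2,.217))
im,P=cloud("top");cv2.imwrite("pics/top6.png",cv2.resize(im[150:300,330:530,::-1],(800,600)))
r=sel(P,[.42,-.31,.262],[.458,-.25,.30]);print("tip",np.percentile(r,[2,50,98],axis=0).round(3).tolist(),len(r))
r=sel(P,[.43,-.29,.29],[.52,-.20,.31]);print("rim top",rect(r),pca(r[:,:2]))
E
```

```text
time_s: 12.4
tool_pos: [0.4505, -0.3024, 0.2743]
tool_rot: [-179.9, -35.0, 94.6]
force: [-0.1, -0.6, -2.0]
grip_width: 0.0236
grasp_force: 60.0
time_s: 12.82
tool_pos: [0.4744, -0.3003, 0.2741]
tool_rot: [-179.9, -35.0, 94.6]
force: [-0.1, 0.5, -2.3]
grip_width: 0.0231
grasp_force: 60.0
t [ 0.2 -0.5  0.6] w [-0.06  0.04 -0.04] |t| 1.0 |w| 0.1 time 12.82 pos [ 0.4744 -0.3003  0.2741]
F [-0.09  0.05 -1.78] sd [0.5  0.46 0.34] T [-1.063 -0.034  0.   ]
t [0.2 0.3 0.9] w [-0.02  0.04 -0.08] |t| 1.0 |w| 0.1 time 13.82 pos [ 0.4737 -0.3005  0.2743]
tip [[0.444, -0.308, 0.265], [0.452, -0.284, 0.281], [0.458, -0.275, 0.299]] 69
rim top (array([ 470.5, -258.7]), array([24.2, 62.8]), 4.65, 551) (array([ 0.4704, -0.2607]), array([-0.0783,  0.9969]))
```

View pics/top6.png

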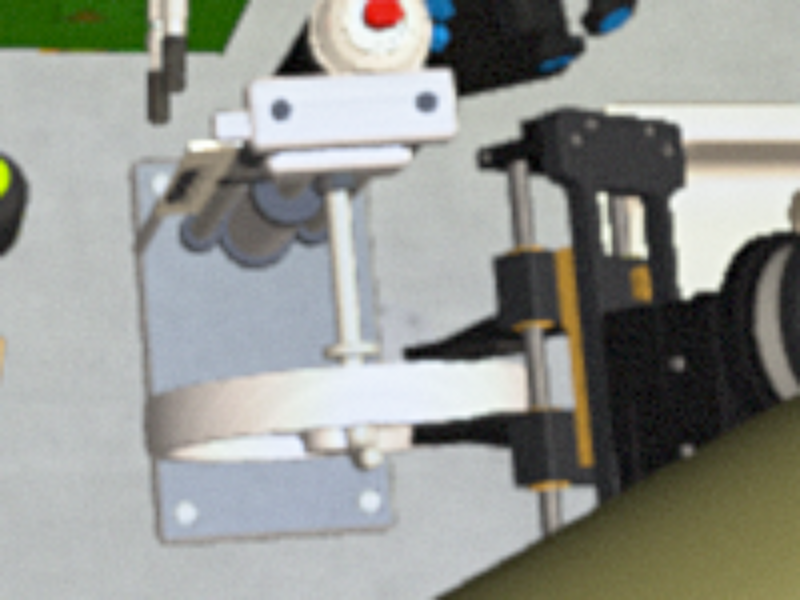

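```bash
python3 -m creep '[{"tx":-1.1,"ty":0,"tz":1.6,"gripper":-1,"wx":0,"wy":0,"wz":0},{"tx":-3.4,"ty":0,"tz":4.9,"gripper":-1,"wx":0,"wy":0,"wz":0},{"tx":-6.3,"ty":0,"tz":9,"gripper":-1,"wx":0,"wy":0,"wz":0},{"tx":-9.2,"ty":0,"tz":13.1,"gripper":-1,"wx":0,"wy":0,"wz":0},{"tx":-12,"ty":0,"tz":17.2,"gripper":-1,"wx":0,"wy":0,"wz":0}]' 60
python3 -m creep '[{"tx":-2.3,"ty":0,"tz":3.3,"gripper":-1,"wx":0,"wy":0,"wz":0},{"tx":-4,"ty":0,"tz":5.7,"gripper":-1,"wx":0,"wy":0,"wz":0},{"tx":-5.2,"ty":0,"tz":7.4,"gripper":-1,"wx":0,"wy":0,"wz":0},{"tx":-5.2,"ty":0,"tz":7.4,"gripper":-1,"wx":0,"wy":0,"wz":0}]' 60
python3 - <<'E'
from h import *
delta(athook(-2,.1795));force(8);delta(athook(-2,.1795))
im,P=cloud("top")
r=sel(P,[.48,-.29,.24],[.56,-.26,.27]);print("bar behind",np.percentile(r,[2,50,98],axis=0).round(4).tolist(),len(r))
E
```

```text
time_s: 14.28
tool_pos: [0.4736, -0.3004, 0.2525]
tool_rot: [-179.9, -35.0, 94.6]
force: [0.5, 0.5, -2.5]
grip_width: 0.0234
grasp_force: 60.0
time_s: 14.62
tool_pos: [0.4736, -0.3004, 0.2437]
tool_rot: [-179.9, -35.0, 94.6]
force: [0.5, 0.1, -1.3]
grip_width: 0.0231
grasp_force: 60.0
t [-3.9  0.4  6.5] w [-0.05  0.02 -0.1 ] |t| 8.0 |w| 0.1 time 14.62 pos [ 0.4736 -0.3004  0.2437]
F [-0.28  0.17 -1.95] sd [0.46 0.22 0.39] T [-1.048 -0.047  0.007]
t [-4.1  0.3  7.2] w [-0.01  0.06 -0.07] |t| 8.0 |w| 0.1 time 15.02 pos [ 0.4737 -0.3006  0.2444]
bar behind [[0.4863, -0.2841, 0.2493], [0.5174, -0.2731, 0.2557], [0.5574, -0.2658, 0.2643]] 289
```

```bash
sed -i 's/"T",np.mean(T,0).round(3))/"T",np.mean(T,0).round(3),np.std(T,0).round(3))/' h.py
python3 -m creep '[{"tx":-0.6,"ty":0,"tz":0.8,"gripper":-1,"wx":0,"wy":0,"wz":0},{"tx":-1.1,"ty":0,"tz":1.6,"gripper":-1,"wx":0,"wy":0,"wz":0},{"tx":-1.7,"ty":0,"tz":2.5,"gripper":-1,"wx":0,"wy":0,"wz":0},{"tx":-2.3,"ty":0,"tz":3.3,"gripper":-1,"wx":0,"wy":0,"wz":0},{"tx":-2.9,"ty":0,"tz":4.1,"gripper":-1,"wx":0,"wy":0,"wz":0}]' 60
python3 - <<'E'
from h import *
force(4);delta(athook(-2,.1795))
E
python3 -m creep '[{"tx":-0.6,"ty":0,"tz":0.8,"gripper":-1,"wx":0,"wy":0,"wz":0},{"tx":-1.1,"ty":0,"tz":1.6,"gripper":-1,"wx":0,"wy":0,"wz":0},{"tx":-1.7,"ty":0,"tz":2.5,"gripper":-1,"wx":0,"wy":0,"wz":0},{"tx":-2.3,"ty":0,"tz":3.3,"gripper":-1,"wx":0,"wy":0,"wz":0},{"tx":-2.9,"ty":0,"tz":4.1,"gripper":-1,"wx":0,"wy":0,"wz":0}]' 60
python3 - <<'E'
from h import *
force(4);delta(athook(-2,.1795))
E
python3 -m creep '[{"tx":-0.6,"ty":0,"tz":0.8,"gripper":-1,"wx":0,"wy":0,"wz":0},{"tx":-1.1,"ty":0,"tz":1.6,"gripper":-1,"wx":0,"wy":0,"wz":0},{"tx":-1.7,"ty":0,"tz":2.5,"gripper":-1,"wx":0,"wy":0,"wz":0},{"tx":-2.3,"ty":0,"tz":3.3,"gripper":-1,"wx":0,"wy":0,"wz":0}]' 60
python3 - <<'E'
from h import *
force(12);delta(athook(-2,.1795))
E
```

```text
time_s: 15.48
tool_pos: [0.4736, -0.3006, 0.2391]
tool_rot: [-179.9, -35.0, 94.6]
force: [-0.8, 0.1, -2.5]
grip_width: 0.023
grasp_force: 60.0
F [ 0.04 -0.16 -1.97] sd [0.4  0.46 0.12] T [-1.06  -0.027  0.018] [0.027 0.026 0.042]
t [-1.2  0.3  2.9] w [-0.03  0.04 -0.08] |t| 3.0 |w| 0.1 time 15.68 pos [ 0.4736 -0.3005  0.2392]
time_s: 16.1
tool_pos: [0.4736, -0.3006, 0.2342]
tool_rot: [-179.9, -35.0, 94.6]
force: [1.1, -0.3, -1.5]
grip_width: 0.0237
grasp_force: 60.0
F [ 0.23 -0.07 -1.6 ] sd [0.15 0.24 0.52] T [-0.991 -0.041 -0.043] [0.022 0.031 0.011]
t [ 1.7  0.3 -1.2] w [-0.02  0.04 -0.08] |t| 2.0 |w| 0.1 time 16.3 pos [ 0.4737 -0.3006  0.2342]
time_s: 16.63
tool_pos: [0.4736, -0.3006, 0.2301]
tool_rot: [-179.9, -35.0, 94.6]
force: [-0.4, -0.2, 0.1]
grip_width: 0.0233
grasp_force: 60.0
F [-0.17 -0.15 -0.68] sd [0.57 0.46 0.6 ] T [-0.898 -0.048 -0.024] [0.029 0.027 0.018]
t [ 4.   0.3 -4.5] w [-0.02  0.04 -0.07] |t| 6.0 |w| 0.1 time 17.23 pos [ 0.4736 -0.3006  0.2302]
```

```bash

python3 -m creep '[{"tx":-0.6,"ty":0,"tz":0.8,"gripper":-1,"wx":0,"wy":0,"wz":0},{"tx":-1.1,"ty":0,"tz":1.6,"gripper":-1,"wx":0,"wy":0,"wz":0},{"tx":-1.7,"ty":0,"tz":2.5,"gripper":-1,"wx":0,"wy":0,"wz":0},{"tx":-2.3,"ty":0,"tz":3.3,"gripper":-1,"wx":0,"wy":0,"wz":0},{"tx":-2.9,"ty":0,"tz":4.1,"gripper":-1,"wx":0,"wy":0,"wz":0}]' 60
python3 - <<'E'
from h import *
force(24);delta(athook(-2,.1795))
E
```

```text
time_s: 17.65
tool_pos: [0.4736, -0.3006, 0.2251]
tool_rot: [-179.9, -35.0, 94.6]
force: [0.7, 0.4, -0.2]
grip_width: 0.0231
grasp_force: 60.0
F [ 0.21 -0.04 -0.23] sd [0.38 0.45 0.49] T [-0.768 -0.068 -0.035] [0.044 0.029 0.033]
t [ 6.9  0.3 -8.6] w [-0.02  0.04 -0.08] |t| 11.0 |w| 0.1 time 18.85 pos [ 0.4736 -0.3006  0.2252]
```

```bash

python3 -m creep '[{"tx":-0.3,"ty":0,"tz":0.4,"gripper":-1,"wx":0,"wy":0,"wz":0},{"tx":-0.6,"ty":0,"tz":0.8,"gripper":-1,"wx":0,"wy":0,"wz":0},{"tx":-0.6,"ty":0,"tz":0.8,"gripper":-1,"wx":0,"wy":0,"wz":0},{"tx":-0.6,"ty":0,"tz":0.8,"gripper":-1,"wx":0,"wy":0,"wz":0},{"tx":-0.6,"ty":0,"tz":0.8,"gripper":-1,"wx":0,"wy":0,"wz":0}]' 60
python3 - <<'E'
from h import *
force(12);delta(athook(-2,.1795))
E
```

```text
time_s: 19.27
tool_pos: [0.4736, -0.3006, 0.2242]
tool_rot: [-179.9, -35.0, 94.6]
force: [0.6, 0.1, 0.4]
grip_width: 0.0231
grasp_force: 60.0
F [ 0.14  0.46 -0.2 ] sd [0.58 0.54 0.41] T [-0.675 -0.058 -0.041] [0.047 0.022 0.039]
t [ 7.5  0.3 -9.4] w [-0.02  0.04 -0.08] |t| 12.0 |w| 0.1 time 19.87 pos [ 0.4736 -0.3006  0.2242]
```

```bash

python3 -m creep '[{"tx":0,"ty":0,"tz":0,"gripper":-1,"wx":0,"wy":0,"wz":0},{"tx":0,"ty":0,"tz":0,"gripper":-1,"wx":0,"wy":0,"wz":0},{"tx":0,"ty":0,"tz":0,"gripper":-1,"wx":0,"wy":0,"wz":0},{"tx":0,"ty":0,"tz":0,"gripper":-1,"wx":0,"wy":0,"wz":0},{"tx":0,"ty":0,"tz":0,"gripper":-1,"wx":0,"wy":0,"wz":0}]' 60 | grep -A1 force
python3 - <<'E'
from h import *
F=[]
for _ in range(8):
    im,P=cloud("top");o=get_obs();F.append(list(o["force"])+list(o["wrist_torque"]))
F=np.array(F);print(F.round(2)[:,[1,2,3,4]].tolist(),F.mean(0).round(3))
r=sel(P,[.49,-.29,.22],[.56,-.26,.27]);print("bar behind",np.percentile(r,[2,50,98],axis=0).round(4).tolist(),len(r))
r=sel(P,[.43,-.29,.235],[.52,-.20,.29]);print("rim top",rect(r),np.percentile(r,[50,98],axis=0).round(4).tolist())
cv2.imwrite("pics/top7.png",cv2.resize(im[150:300,330:530,::-1],(800,600)))
E
```

```text
force: [0.8, 0.6, -0.4]
grip_width: 0.0232
grasp_force: 60.0
[[0.86, -0.59, -0.63, -0.04], [1.45, 0.59, -0.59, -0.01], [1.55, 0.7, -0.54, -0.04], [0.71, 0.94, -0.62, -0.05], [0.88, 0.9, -0.6, -0.03], [1.3, 0.15, -0.58, -0.07], [1.05, 0.29, -0.59, -0.09], [1.23, -0.69, -0.59, 0.02]] [ 0.255  1.13   0.287 -0.592 -0.038 -0.015]
bar behind [[0.4917, -0.2835, 0.2368], [0.5207, -0.2732, 0.2428], [0.558, -0.2667, 0.2505]] 263
rim top (array([ 486.1, -259.6]), array([68.7, 72.6]), 76.44, 770) [[0.4716, -0.2674, 0.2487], [0.5151, -0.2265, 0.2657]]
```

View pics/top7.png

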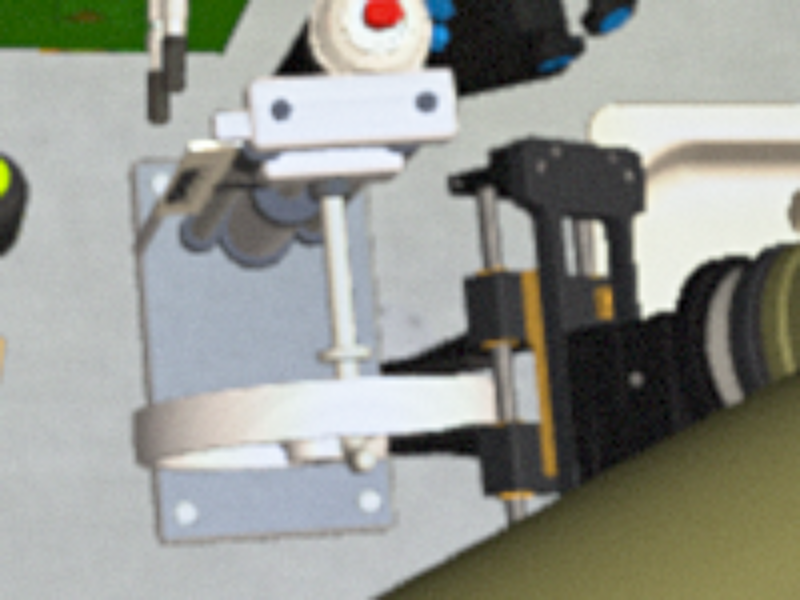

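```bash
cat > r.py <<'E'
from cell import get_obs
import numpy as np
o=get_obs();print(round(o["time_s"],2),np.round(o["force"],2),np.round(o["wrist_torque"],3),np.round(o["tool_pos"],4),np.round(o["tool_rot"],2),np.round(o["qpos"],2))
E
python3 r.py
python3 -m creep '[{"tx":0,"ty":0,"tz":0,"gripper":-1,"wx":0,"wy":0,"wz":0}]' 60 >/dev/null; python3 r.py
python3 -m creep '[{"tx":0,"ty":0,"tz":0,"gripper":-1,"wx":0,"wy":0,"wz":0}]' 60 >/dev/null; python3 r.py
python3 -m creep '[{"tx":0,"ty":0,"tz":0,"gripper":-1,"wx":0,"wy":0,"wz":0}]' 60 >/dev/null; python3 r.py
python3 -m creep '[{"tx":0,"ty":0,"tz":0,"gripper":-1,"wx":0,"wy":0,"wz":0}]' 60 >/dev/null; python3 r.py
python3 -m creep '[{"tx":0,"ty":0,"tz":0,"gripper":-1,"wx":0,"wy":0,"wz":0}]' 60 >/dev/null; python3 r.py
python3 -m creep '[{"tx":0,"ty":0,"tz":0,"gripper":-1,"wx":0,"wy":0,"wz":0}]' 60 >/dev/null; python3 r.py
python3 - <<'E'
from h import *
im,P=cloud("side")
for lo,hi,n in(([.42,-.31,.20],[.47,-.26,.29],"hook front"),([.44,-.21,.10],[.50,-.17,.28],"rim +y"),([.43,-.27,.2],[.50,-.23,.29],"rim top")):
    r=sel(P,lo,hi);print(n,len(r),np.percentile(r,[2,50,98],axis=0).round(4).tolist() if len(r) else "")
for c in("side","top"): print([(np.round(r["point"],3).tolist(),round(r["confidence"],2)) for q in("pulley","hook_seat") for r in nets.place_of(q,c)[:1]])
E
```

```text
20.68 [-0.71  1.23 -0.69] [-0.588  0.021  0.036] [ 0.4736 -0.3007  0.2242] [-179.92  -34.96   94.61] [  9.97  35.51  51.64  79.89 -41.62 109.96  65.8 ]
20.77 [ 0.97  0.94 -0.13] [-0.592 -0.048 -0.045] [ 0.4736 -0.3006  0.2242] [-179.92  -34.96   94.6 ] [  9.97  35.51  51.64  79.89 -41.62 109.96  65.79]
20.85 [0.17 2.03 0.55] [-0.535 -0.061 -0.065] [ 0.4736 -0.3007  0.2242] [-179.93  -34.96   94.61] [  9.97  35.51  51.64  79.88 -41.62 109.96  65.8 ]
20.93 [-0.81  0.93  0.12] [-0.565 -0.02  -0.03 ] [ 0.4736 -0.3006  0.2242] [-179.92  -34.96   94.61] [  9.97  35.5   51.64  79.89 -41.62 109.96  65.79]
21.02 [-0.11  1.15  0.4 ] [-0.57  -0.065 -0.065] [ 0.4736 -0.3007  0.2242] [-179.92  -34.96   94.61] [  9.97  35.5   51.64  79.89 -41.62 109.96  65.79]
21.1 [ 0.62  1.15 -0.36] [-0.584 -0.071 -0.073] [ 0.4736 -0.3006  0.2242] [-179.92  -34.96   94.61] [  9.97  35.51  51.64  79.89 -41.62 109.96  65.79]
21.18 [-0.33  2.06 -0.03] [-0.569 -0.118 -0.112] [ 0.4736 -0.3006  0.2242] [-179.92  -34.96   94.61] [  9.97  35.5   51.64  79.89 -41.62 109.96  65.79]
hook front 242 [[0.4422, -0.2874, 0.2416], [0.4586, -0.2795, 0.2514], [0.4697, -0.2612, 0.2658]]
rim +y 439 [[0.4514, -0.2097, 0.1259], [0.4556, -0.2018, 0.1618], [0.4752, -0.1938, 0.2133]]
rim top 475 [[0.4553, -0.2688, 0.2018], [0.4647, -0.2485, 0.2433], [0.4913, -0.2312, 0.2519]]
[([0.467, -0.274, 0.172], 0.93), ([0.48, -0.273, 0.241], 0.73)]
[([0.473, -0.273, 0.16], 0.67), ([0.481, -0.273, 0.245], 0.67)]
```

```bash

python3 -m creep '[{"tx":0.06,"ty":0,"tz":0.04,"gripper":-1,"wx":0,"wy":0,"wz":0},{"tx":0.06,"ty":0,"tz":0.04,"gripper":-1,"wx":0,"wy":0,"wz":0},{"tx":0.06,"ty":0,"tz":0.04,"gripper":-1,"wx":0,"wy":0,"wz":0}]' 60 >/dev/null; python3 r.py
python3 -m creep '[{"tx":0,"ty":0,"tz":0,"gripper":-1,"wx":0,"wy":0,"wz":0},{"tx":0,"ty":0,"tz":0,"gripper":-1,"wx":0,"wy":0,"wz":0}]' 60 >/dev/null; python3 r.py
python3 -m creep '[{"tx":0,"ty":0,"tz":0,"gripper":-1,"wx":0,"wy":0,"wz":0},{"tx":0,"ty":0,"tz":0,"gripper":-1,"wx":0,"wy":0,"wz":0}]' 60 >/dev/null; python3 r.py
python3 -m creep '[{"tx":0,"ty":0,"tz":0,"gripper":-1,"wx":0,"wy":0,"wz":0},{"tx":0,"ty":0,"tz":0,"gripper":-1,"wx":0,"wy":0,"wz":0}]' 60 >/dev/null; python3 r.py
python3 -m creep '[{"tx":0,"ty":0,"tz":0,"gripper":-1,"wx":0,"wy":0,"wz":0},{"tx":0,"ty":0,"tz":0,"gripper":-1,"wx":0,"wy":0,"wz":0}]' 60 >/dev/null; python3 r.py
```

```text
21.68 [ 0.35  0.84 -0.93] [-0.589 -0.091 -0.1  ] [ 0.4736 -0.3006  0.2242] [-179.92  -34.95   94.6 ] [  9.96  35.5   51.64  79.9  -41.62 109.95  65.79]
21.85 [0.46 0.3  0.08] [-0.602 -0.04  -0.005] [ 0.4736 -0.3007  0.2242] [-179.92  -34.95   94.6 ] [  9.96  35.5   51.64  79.9  -41.62 109.95  65.79]
22.02 [0.52 0.69 0.77] [-0.602 -0.015 -0.017] [ 0.4736 -0.3006  0.2241] [-179.92  -34.95   94.6 ] [  9.96  35.5   51.64  79.9  -41.62 109.95  65.79]
22.18 [ 0.59  1.2  -0.7 ] [-0.657 -0.027 -0.01 ] [ 0.4736 -0.3006  0.2242] [-179.92  -34.95   94.6 ] [  9.96  35.5   51.64  79.9  -41.62 109.95  65.79]
22.35 [0.38 0.51 0.41] [-0.59  -0.061 -0.086] [ 0.4736 -0.3006  0.2242] [-179.92  -34.95   94.61] [  9.96  35.5   51.64  79.9  -41.62 109.95  65.79]
```

```bash

python3 -m creep '[{"tx":0.2,"ty":0,"tz":0.14,"gripper":-1,"wx":0,"wy":0,"wz":0},{"tx":0.2,"ty":0,"tz":0.14,"gripper":-1,"wx":0,"wy":0,"wz":0},{"tx":0.2,"ty":0,"tz":0.14,"gripper":-1,"wx":0,"wy":0,"wz":0}]' 60 >/dev/null; python3 r.py
python3 -m creep '[{"tx":0,"ty":0,"tz":0,"gripper":-1,"wx":0,"wy":0,"wz":0},{"tx":0,"ty":0,"tz":0,"gripper":-1,"wx":0,"wy":0,"wz":0}]' 60 >/dev/null; python3 r.py
python3 -m creep '[{"tx":0,"ty":0,"tz":0,"gripper":-1,"wx":0,"wy":0,"wz":0},{"tx":0,"ty":0,"tz":0,"gripper":-1,"wx":0,"wy":0,"wz":0}]' 60 >/dev/null; python3 r.py
python3 -m creep '[{"tx":0,"ty":0,"tz":0,"gripper":-1,"wx":0,"wy":0,"wz":0},{"tx":0,"ty":0,"tz":0,"gripper":-1,"wx":0,"wy":0,"wz":0}]' 60 >/dev/null; python3 r.py
python3 -m creep '[{"tx":0,"ty":0,"tz":0,"gripper":-1,"wx":0,"wy":0,"wz":0},{"tx":0,"ty":0,"tz":0,"gripper":-1,"wx":0,"wy":0,"wz":0}]' 60 >/dev/null; python3 r.py
python3 -m creep '[{"tx":0,"ty":0,"tz":0,"gripper":-1,"wx":0,"wy":0,"wz":0},{"tx":0,"ty":0,"tz":0,"gripper":-1,"wx":0,"wy":0,"wz":0}]' 60 >/dev/null; python3 r.py
```

```text
22.6 [ 0.44 -1.08 -0.46] [-0.867 -0.101 -0.096] [ 0.4736 -0.3006  0.2242] [-179.93  -34.93   94.59] [  9.93  35.47  51.66  79.92 -41.61 109.92  65.78]
22.77 [-0.54 -0.88 -0.53] [-0.885 -0.056 -0.125] [ 0.4736 -0.3006  0.2241] [-179.93  -34.93   94.59] [  9.93  35.48  51.66  79.92 -41.61 109.92  65.78]
22.93 [ 0.85 -1.21 -0.6 ] [-0.92  -0.154 -0.144] [ 0.4736 -0.3006  0.2242] [-179.93  -34.93   94.6 ] [  9.93  35.47  51.65  79.92 -41.61 109.92  65.78]
23.1 [ 1.14 -1.08  0.15] [-1.035 -0.161 -0.117] [ 0.4736 -0.3006  0.2242] [-179.93  -34.93   94.6 ] [  9.93  35.47  51.65  79.92 -41.61 109.92  65.78]
23.27 [ 0.05 -1.19  0.58] [-0.98  -0.187 -0.08 ] [ 0.4736 -0.3005  0.2242] [-179.92  -34.94   94.6 ] [  9.93  35.48  51.65  79.92 -41.61 109.93  65.78]
23.43 [ 1.46 -0.32  0.31] [-1.014 -0.178 -0.098] [ 0.4736 -0.3004  0.2242] [-179.92  -34.94   94.6 ] [  9.93  35.47  51.65  79.93 -41.61 109.93  65.78]
```

```bash

python3 -m creep '[{"tx":-0.08,"ty":0.05,"tz":-0.06,"gripper":-1,"wx":0,"wy":0,"wz":0},{"tx":-0.08,"ty":0.05,"tz":-0.06,"gripper":-1,"wx":0,"wy":0,"wz":0},{"tx":-0.08,"ty":0.05,"tz":-0.06,"gripper":-1,"wx":0,"wy":0,"wz":0}]' 60 >/dev/null; python3 r.py
python3 -m creep '[{"tx":0,"ty":0,"tz":0,"gripper":-1,"wx":0,"wy":0,"wz":0},{"tx":0,"ty":0,"tz":0,"gripper":-1,"wx":0,"wy":0,"wz":0}]' 60 >/dev/null; python3 r.py
python3 -m creep '[{"tx":0,"ty":0,"tz":0,"gripper":-1,"wx":0,"wy":0,"wz":0},{"tx":0,"ty":0,"tz":0,"gripper":-1,"wx":0,"wy":0,"wz":0}]' 60 >/dev/null; python3 r.py
python3 -m creep '[{"tx":0,"ty":0,"tz":0,"gripper":-1,"wx":0,"wy":0,"wz":0},{"tx":0,"ty":0,"tz":0,"gripper":-1,"wx":0,"wy":0,"wz":0}]' 60 >/dev/null; python3 r.py
python3 -m creep '[{"tx":0,"ty":0,"tz":0,"gripper":-1,"wx":0,"wy":0,"wz":0},{"tx":0,"ty":0,"tz":0,"gripper":-1,"wx":0,"wy":0,"wz":0}]' 60 >/dev/null; python3 r.py
python3 -m creep '[{"tx":0,"ty":0,"tz":0,"gripper":-1,"wx":0,"wy":0,"wz":0},{"tx":0,"ty":0,"tz":0,"gripper":-1,"wx":0,"wy":0,"wz":0}]' 60 >/dev/null; python3 r.py
python3 -m creep '[{"tx":0,"ty":0,"tz":0,"gripper":-1,"wx":0,"wy":0,"wz":0},{"tx":0,"ty":0,"tz":0,"gripper":-1,"wx":0,"wy":0,"wz":0}]' 60 >/dev/null; python3 r.py
```

```text
23.68 [ 0.82 -2.03  0.34] [-0.974 -0.108  0.014] [ 0.4736 -0.3004  0.2242] [-179.91  -34.96   94.6 ] [  9.94  35.49  51.64  79.91 -41.61 109.95  65.78]
23.85 [ 1.12 -1.69  0.71] [-1.007 -0.122 -0.003] [ 0.4736 -0.3005  0.2242] [-179.92  -34.96   94.6 ] [  9.94  35.49  51.64  79.91 -41.61 109.95  65.78]
24.02 [ 0.06 -1.81 -0.2 ] [-0.96  -0.03  -0.015] [ 0.4736 -0.3005  0.2242] [-179.91  -34.96   94.6 ] [  9.94  35.49  51.64  79.91 -41.61 109.95  65.78]
24.18 [-0.53 -1.38  0.22] [-0.972 -0.061  0.024] [ 0.4736 -0.3005  0.2242] [-179.91  -34.96   94.6 ] [  9.94  35.49  51.65  79.91 -41.61 109.95  65.78]
24.35 [ 0.91 -0.91 -0.5 ] [-0.962 -0.015  0.001] [ 0.4736 -0.3004  0.2242] [-179.92  -34.96   94.6 ] [  9.94  35.49  51.64  79.91 -41.61 109.95  65.78]
24.52 [ 0.3  -1.78  0.09] [-0.987  0.017  0.003] [ 0.4736 -0.3004  0.2242] [-179.92  -34.96   94.6 ] [  9.94  35.49  51.64  79.91 -41.61 109.95  65.78]
24.68 [ 0.1  -2.11 -0.15] [-0.958  0.065  0.006] [ 0.4736 -0.3005  0.2242] [-179.92  -34.96   94.6 ] [  9.94  35.49  51.64  79.91 -41.61 109.95  65.78]
```

```bash

python3 -m creep '[{"tx":-0.1,"ty":0,"tz":-0.07,"gripper":-1,"wx":0,"wy":0,"wz":0},{"tx":-0.1,"ty":0,"tz":-0.07,"gripper":-1,"wx":0,"wy":0,"wz":0},{"tx":-0.1,"ty":0,"tz":-0.07,"gripper":-1,"wx":0,"wy":0,"wz":0}]' 60 >/dev/null; python3 r.py
python3 -m creep '[{"tx":0,"ty":0,"tz":0,"gripper":-1,"wx":0,"wy":0,"wz":0},{"tx":0,"ty":0,"tz":0,"gripper":-1,"wx":0,"wy":0,"wz":0}]' 60 >/dev/null; python3 r.py
python3 -m creep '[{"tx":0,"ty":0,"tz":0,"gripper":-1,"wx":0,"wy":0,"wz":0},{"tx":0,"ty":0,"tz":0,"gripper":-1,"wx":0,"wy":0,"wz":0}]' 60 >/dev/null; python3 r.py
python3 -m creep '[{"tx":0,"ty":0,"tz":0,"gripper":-1,"wx":0,"wy":0,"wz":0},{"tx":0,"ty":0,"tz":0,"gripper":-1,"wx":0,"wy":0,"wz":0}]' 60 >/dev/null; python3 r.py
```

```text
24.93 [-0.35 -1.16  0.56] [-0.901  0.085  0.105] [ 0.4736 -0.3005  0.2242] [-179.92  -34.97   94.6 ] [  9.96  35.5   51.64  79.9  -41.62 109.96  65.78]
25.1 [ 0.12 -0.96 -0.01] [-0.878  0.047  0.066] [ 0.4737 -0.3005  0.2242] [-179.92  -34.97   94.61] [  9.95  35.5   51.63  79.9  -41.62 109.96  65.79]
25.27 [-0.87 -0.2  -0.34] [-0.822  0.092  0.058] [ 0.4736 -0.3005  0.2242] [-179.92  -34.97   94.61] [  9.96  35.5   51.63  79.9  -41.62 109.96  65.79]
25.43 [-0.18 -0.2  -0.62] [-0.827  0.051  0.126] [ 0.4737 -0.3005  0.2241] [-179.92  -34.97   94.61] [  9.95  35.5   51.63  79.9  -41.62 109.96  65.79]
```

```bash

python3 -m creep '[{"tx":0,"ty":-0.02,"tz":0,"gripper":-1,"wx":0,"wy":0,"wz":0},{"tx":0,"ty":-0.02,"tz":0,"gripper":-1,"wx":0,"wy":0,"wz":0},{"tx":0,"ty":-0.02,"tz":0,"gripper":-1,"wx":0,"wy":0,"wz":0}]' 30 >/dev/null; python3 r.py
python3 -m creep '[{"tx":0,"ty":0,"tz":0,"gripper":-1,"wx":0,"wy":0,"wz":0},{"tx":0,"ty":0,"tz":0,"gripper":-1,"wx":0,"wy":0,"wz":0},{"tx":0,"ty":0,"tz":0,"gripper":-1,"wx":0,"wy":0,"wz":0}]' 12 >/dev/null; python3 r.py
python3 -m creep '[{"tx":0,"ty":0,"tz":0,"gripper":-1,"wx":0,"wy":0,"wz":0},{"tx":0,"ty":0,"tz":0,"gripper":-1,"wx":0,"wy":0,"wz":0}]' 5 >/dev/null; python3 r.py
python3 -m creep '[{"tx":0,"ty":0,"tz":0,"gripper":-1,"wx":0,"wy":0,"wz":0},{"tx":0,"ty":0,"tz":0,"gripper":-1,"wx":0,"wy":0,"wz":0}]' 5; python3 r.py
```

```text
25.68 [-0.96 -0.13 -0.91] [-0.818 -0.004  0.055] [ 0.4737 -0.3005  0.2242] [-179.93  -34.96   94.62] [  9.95  35.5   51.63  79.9  -41.63 109.95  65.79]
25.93 [ 0.76 -0.4   0.25] [-0.774 -0.01  -0.031] [ 0.4737 -0.3005  0.2242] [-179.93  -34.96   94.62] [  9.95  35.5   51.64  79.89 -41.63 109.95  65.79]
26.1 [1.38 0.06 0.26] [-0.773 -0.067  0.018] [ 0.4737 -0.3005  0.2242] [-179.93  -34.96   94.62] [  9.95  35.5   51.63  79.89 -41.63 109.95  65.79]
time_s: 26.27
tool_pos: [0.4737, -0.3005, 0.2242]
tool_rot: [-179.9, -35.0, 94.6]
force: [1.6, 0.8, -0.7]
grip_width: 0.0241
grasp_force: 5.0
26.27 [ 1.56  0.76 -0.72] [-0.693 -0.065 -0.014] [ 0.4737 -0.3005  0.2242] [-179.93  -34.96   94.62] [  9.95  35.49  51.63  79.9  -41.63 109.95  65.79]
```

```bash

python3 -m creep '[{"tx":0,"ty":0,"tz":0,"gripper":-0.3,"wx":0,"wy":0,"wz":0},{"tx":0,"ty":0,"tz":0,"gripper":0,"wx":0,"wy":0,"wz":0},{"tx":0,"ty":0,"tz":0,"gripper":0.3,"wx":0,"wy":0,"wz":0},{"tx":0,"ty":0,"tz":0,"gripper":0.3,"wx":0,"wy":0,"wz":0},{"tx":0,"ty":0,"tz":0,"gripper":0.3,"wx":0,"wy":0,"wz":0}]'
python3 -m creep '[{"tx":0,"ty":0,"tz":0,"gripper":0.3,"wx":0,"wy":0,"wz":0},{"tx":0,"ty":0,"tz":0,"gripper":0.3,"wx":0,"wy":0,"wz":0},{"tx":0,"ty":0,"tz":0,"gripper":0.3,"wx":0,"wy":0,"wz":0},{"tx":0,"ty":0,"tz":0,"gripper":0.3,"wx":0,"wy":0,"wz":0},{"tx":0,"ty":0,"tz":0,"gripper":0.3,"wx":0,"wy":0,"wz":0}]'
python3 - <<'E'
from h import *
im,P=cloud("top")
r=sel(P,[.49,-.29,.22],[.56,-.26,.27]);print("bar behind",np.percentile(r,[2,50,98],axis=0).round(4).tolist(),len(r))
r=sel(P,[.44,-.25,.22],[.50,-.18,.29]);print("rim",rect(r),np.percentile(r,[1,50,99],axis=0).round(4).tolist())
E
```

```text
time_s: 26.68
tool_pos: [0.4736, -0.3006, 0.2242]
tool_rot: [-179.9, -35.0, 94.6]
force: [0.8, 0.2, 0.7]
grip_width: 0.0495
grasp_force: 0.0
time_s: 27.1
tool_pos: [0.4736, -0.3006, 0.2242]
tool_rot: [-179.9, -35.0, 94.6]
force: [0.1, 0.3, -0.9]
grip_width: 0.0562
grasp_force: 0.0
bar behind [[0.4915, -0.2832, 0.2358], [0.521, -0.2728, 0.2423], [0.5586, -0.2668, 0.2502]] 264
rim (array([ 468.2, -229.8]), array([24.1, 41.2]), 5.35, 346) [[0.4557, -0.2491, 0.2203], [0.4681, -0.2304, 0.2378], [0.4803, -0.2108, 0.2491]]
```

```bash

python3 -m creep '[{"tx":0,"ty":0,"tz":-2,"gripper":0.3,"wx":0,"wy":0,"wz":0},{"tx":0,"ty":0,"tz":-6,"gripper":0.3,"wx":0,"wy":0,"wz":0},{"tx":0,"ty":0,"tz":-12,"gripper":0.3,"wx":0,"wy":0,"wz":0},{"tx":0,"ty":0,"tz":-18,"gripper":0.3,"wx":0,"wy":0,"wz":0},{"tx":0,"ty":0,"tz":-24,"gripper":0.3,"wx":0,"wy":0,"wz":0}]'
python3 -m creep '[{"tx":0,"ty":0,"tz":-8,"gripper":0.3,"wx":0,"wy":0,"wz":0},{"tx":0,"ty":0,"tz":-16,"gripper":0.3,"wx":0,"wy":0,"wz":0},{"tx":0,"ty":0,"tz":-26,"gripper":0.3,"wx":0,"wy":0,"wz":0},{"tx":0,"ty":0,"tz":-36,"gripper":0.3,"wx":0,"wy":0,"wz":0},{"tx":0,"ty":0,"tz":-46,"gripper":0.3,"wx":0,"wy":0,"wz":0}]'
python3 -m creep '[{"tx":0,"ty":0,"tz":-10,"gripper":0.3,"wx":0,"wy":0,"wz":0},{"tx":0,"ty":0,"tz":-20,"gripper":0.3,"wx":0,"wy":0,"wz":0},{"tx":0,"ty":0,"tz":-28,"gripper":0.3,"wx":0,"wy":0,"wz":0},{"tx":0,"ty":0,"tz":-32,"gripper":0.3,"wx":0,"wy":0,"wz":0},{"tx":0,"ty":0,"tz":-32,"gripper":0.3,"wx":0,"wy":0,"wz":0}]'
python3 - <<'E'
from h import *
im,P=cloud("top")
r=sel(P,[.49,-.29,.22],[.56,-.26,.27]);print("bar behind",np.percentile(r,[2,50,98],axis=0).round(4).tolist(),len(r))
r=sel(P,[.44,-.25,.22],[.50,-.18,.29]);print("rim",rect(r),np.percentile(r,[1,50,99],axis=0).round(4).tolist())
E
```

```text
time_s: 27.57
tool_pos: [0.4748, -0.3148, 0.2445]
tool_rot: [-179.9, -34.9, 94.6]
force: [0.3, 0.1, -0.2]
grip_width: 0.0566
grasp_force: 0.0
time_s: 27.98
tool_pos: [0.4769, -0.3412, 0.2823]
tool_rot: [-179.9, -34.9, 94.6]
force: [-0.5, -0.7, 0.3]
grip_width: 0.0567
grasp_force: 0.0
time_s: 28.4
tool_pos: [0.478, -0.3604, 0.3094]
tool_rot: [179.9, -34.9, 94.6]
force: [-0.6, 1.1, 0.1]
grip_width: 0.0569
grasp_force: 0.0
bar behind [[0.4913, -0.2836, 0.2369], [0.5211, -0.273, 0.2425], [0.5585, -0.2671, 0.2502]] 263
rim (array([ 468.3, -229.5]), array([24.3, 40.7]), 4.53, 347) [[0.4558, -0.2491, 0.2207], [0.4681, -0.2301, 0.2373], [0.4805, -0.2109, 0.2487]]
```

```bash

python3 -m creep '[{"tx":0,"ty":0,"tz":-10,"gripper":0.3,"wx":0,"wy":0,"wz":0},{"tx":0,"ty":0,"tz":-20,"gripper":0.3,"wx":0,"wy":0,"wz":0},{"tx":0,"ty":0,"tz":-30,"gripper":0.3,"wx":0,"wy":0,"wz":0},{"tx":0,"ty":0,"tz":-30,"gripper":0.3,"wx":0,"wy":0,"wz":0},{"tx":0,"ty":0,"tz":-30,"gripper":0.3,"wx":0,"wy":0,"wz":0}]' | head -2
python3 -m creep '[{"tx":0,"ty":0,"tz":0,"gripper":0.3,"wx":0,"wy":0,"wz":0},{"tx":0,"ty":0,"tz":0,"gripper":0.3,"wx":0,"wy":0,"wz":0},{"tx":0,"ty":0,"tz":0,"gripper":0.3,"wx":0,"wy":0,"wz":0},{"tx":0,"ty":0,"tz":0,"gripper":0.3,"wx":0,"wy":0,"wz":0},{"tx":0,"ty":0,"tz":0,"gripper":0.3,"wx":0,"wy":0,"wz":0}]' | head -1
python3 -m creep '[{"tx":0,"ty":0,"tz":0,"gripper":0.3,"wx":0,"wy":0,"wz":0},{"tx":0,"ty":0,"tz":0,"gripper":0.3,"wx":0,"wy":0,"wz":0},{"tx":0,"ty":0,"tz":0,"gripper":0.3,"wx":0,"wy":0,"wz":0},{"tx":0,"ty":0,"tz":0,"gripper":0.3,"wx":0,"wy":0,"wz":0},{"tx":0,"ty":0,"tz":0,"gripper":0.3,"wx":0,"wy":0,"wz":0}]' | head -1
python3 - <<'E'
from h import *
im,P=cloud("top")
r=sel(P,[.49,-.29,.22],[.56,-.26,.27]);print("bar behind",np.percentile(r,[2,50,98],axis=0).round(4).tolist())
r=sel(P,[.44,-.25,.22],[.50,-.18,.29]);print("rim",rect(r),np.percentile(r,[1,50,99],axis=0).round(4).tolist())
print(env.sign_off())
E
```

```text
time_s: 28.87
tool_pos: [0.4797, -0.3763, 0.3324]
time_s: 29.28
time_s: 29.7
bar behind [[0.4917, -0.2832, 0.2368], [0.521, -0.2729, 0.242], [0.5582, -0.2665, 0.2503]]
rim (array([ 468.2, -230.2]), array([24.2, 39.2]), 4.89, 341) [[0.4558, -0.249, 0.2207], [0.4682, -0.2312, 0.2376], [0.4804, -0.2116, 0.2496]]
the job is handed in; nothing more can be done
None
```

The pulley hangs still and free on the hook, weighing about 1.9 N (0.19 kg), with the hook down about 13 mm; I let go with roughly no weight left in the hand, and the hook height stayed within 1 mm afterwards. I handed the job in at about 30 s and did not re-check the bench objects at the end.

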